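# Space the plate-rack dividers with a gauge

## Robot

A 7-joint arm with a two-finger parallel gripper is mounted at the origin on a cart in front of the work surface, level with it; the furniture and walls round the work are solid. World frame = base frame: x ahead of the robot, y to its left, z up, the work surface at z = 0. Lengths are in m, angles in rad, forces in N, time in s.
With the tool pointing down it reaches from about 0.4 to 0.85 m from the base axis. Payload 10.4 kg.
Tool frame: the origin (TCP) lies between the finger pads; the fingertips stand r.nose_length ahead of it and the grasp point (between the pads) lies 6 mm ahead of it (r.nose_length is the distance from the TCP to the fingertips, in m); z points along the fingers, x is the direction in which the jaws open and shut, and the axes are right-handed (so a half turn about z gives the same grasp; the last joint's range is limited). The gripper opens to 87 mm and grips with 3 to 60 N. Pads are 19 mm wide; open, the fingers measure 117 mm over their backs; the gripper's body (75 mm by 190 mm) begins 51 mm behind the grasp point.
Start: joints at [-1.151, 0.332, -0.065, 1.46, 0.022, 1.35, -0.088], TCP at [0.268, 0.565, 0.248] pointing down, gripper open.
Joint ranges: [-2.6, 2.6], [-0.5, 2.12], [-1.47, 1.34], [0.16, 2.42], [-1.27, 4.41], [0.06, 2.06], [-2.6, 2.6]. Speed limits (rad/s): [2.22, 2.22, 2.79, 2.79, 3.14, 3.14, 3.14].

## Interface

Orientations are given as a unit quaternion [x, y, z, w].
In Python, from bench import r gives the robot as it stands. The module is installed in compiled form; this text tells all that it offers.
- The arm moves only by the shell command python3 -m creep 'ROWS' [OPENING] [FORCE]. ROWS is JSON, a list of rows, each an object of numbers: "x", "y", "z": the shift along the world's x, y, z in m; "spin": the turn about the world's z in degrees. In form: [{"x": .., "y": .., "z": .., "spin": ..}, ...]. A call has 1 to 12 rows; each row is the pose to reach, as a shift and turn from the pose commanded when the call began; what a row does not reach only later rows make up. A row lasts 1/8 s, in which the tool goes at most 62.5 mm and 10.7 degrees, less where a joint would pass 70% of its speed; a pose out of reach is approached as far as the arm can. A call with a gripper value outside its range is refused whole. OPENING is the finger opening in m, from 0 to 0.087, set as the call begins (- or left out, the last holds). The fingers move at their own pace and stop on an object; FORCE is the grip in N (left out, the last holds). Time passes only in rows, so rows that repeat a pose let the fingers close. It gives the time, the measured TCP pose, the force and the opening at its end, in the units of the state.
- r.read_state(): the state, without advancing time (a new reading comes with each control period).
- r.camera(name): name is "side" or "top"; returns a dict with "pixels" (400x640x3 uint8, blue, green, red), "z_map" (400x640 float32, m along the optical axis (not along the pixel's ray), 0 where there is no reading), "K" (3x3 intrinsics, pixels), "R" (3x3) and "t" (3): a world point X has camera coordinates R X + t. Camera axes: x right, y down, z forward; pixel columns grow to the right and rows downward; lengths in m; the calibration is good to about 2 mm. A picture is of the moment at which its call begins.
- r.close_job(): hands the job in, once; it reports no verdict.
The state is a dict: "time": time; "joint_positions": joint angles; "joint_vel": joint speeds; "joint_torque": joint torques, N m; "ee_pos": TCP position; "eef_rot": TCP orientation; "ft_force": force on the tool from outside, world axes, zero at the start; "torque": the same for the moment, N m; "width": finger opening in m.
Only numpy, scipy, OpenCV 4.12 (cv2) and the standard library are available. Lean on these libraries where they do the work, as an engineer would, in place of code of your own. Each camera call takes 0.05 s, during which the arm holds its last target. There are 200 camera calls.

## Task

Set the two sliding dividers of the wooden plate rack at equal gaps with the blue spacer gauge: hook the gauge over the divider next to the dark end panel and draw that divider along until you feel the gauge's block bear on the panel's rubber buffer, then step the gauge to the other divider and draw it up until the block bears on the first one. Press gently, move the dividers only with the gauge and do not push the first one out of place. Finally stand the gauge upright on the worktop, off the rack, and leave the mug, steel scourer, fork and teaspoon where they are.

Things in the scene. Friction and masses are not known exactly. Their poses are not given: they have to be found in the camera images.
- rack: Wooden plate rack fixed to the worktop, 200 x 114 mm, frame 20 mm high. Origin: centre of its underside. Its x axis is the row's direction and points towards the fixed end panel; z up. Two 10 mm dividers slide along x on its steel rods.
- end_panel: Fixed dark panel at the rack's +x end, 10 mm thick (x), 100 wide (y), top 62 mm above the worktop. Origin: middle of thickness and width, at worktop height; axes as the rack's; inner face at x = -5 mm. On that face a firm black rubber buffer, 60 mm wide, 33 to 59 mm high, juts out 2 to 10 mm, differently each time: find it by feel. Seat the gauge on it with 5 to 14 N beyond the drag (8 is right).
- divider_1: Light wooden divider next to the end panel, 10 mm thick (x), 100 mm wide (y), top 62 mm above the worktop, free to be straddled down to 24 mm above it. Origin: middle of thickness and width, at worktop height; axes as the rack's. It slides only along x, against a steady friction of about 8 N, and stays where it is left. It starts 50 to 72 mm (face to face) from the end panel.
- divider_2: The second light divider, of the same size, friction and axes as divider_1, beyond it (towards the rack's -x), 40 to 85 mm from it at the start. When drawing it, seat the block on divider_1 with 2 to 7 N beyond the 8 N drag (3.5 is right): at 8 N divider_1 would shift. Keep all other force of the gauge on the rack under 25 N.
- gauge: Blue staple-shaped spacer gauge, loose, 100 g, standing on its two legs. Origin: centre of its underside; z up. Along its x: lip leg from -24 to -16 mm, open slot -16 to 0, spacer block leg 0 to 24 mm; 40 mm wide (y). In use the block (+x) points to the end panel: moved towards +x, the lip draws the divider until the block's outer face meets the panel or divider ahead.
- gauge_block: The spacer block, the gauge's thick leg on its +x side, one piece with it: 24 mm (x), 40 mm (y), 22 mm high. Origin: centre of its underside, 12 mm from the gauge's origin along the gauge's x; same axes.
- gauge_slot (a point): Middle of the gauge's slot, 11 mm above its underside. The slot is 16 mm wide (x), 22 mm deep, open below and at both y sides; the bridge over it spans z = 22 to 34 mm above the underside. When lip and block both bear, the gap between the facing faces is 40 - 10 = 30 mm (origins 40 mm apart).
- gauge_grip (a point): Middle of the gauge's upright wooden grip, 56 mm above its underside, centred over its origin. The grip is 30 mm (gauge x) by 24 mm (gauge y) and reaches from 34 to 78 mm above the underside.
- mug_green: Green mug on the worktop behind the rack, 96 mm high; leave alone. Origin: centre of its underside.
- steel_scourer: Ball of steel wool, 51 mm wide, 30 mm high, on the worktop behind the rack; leave alone. Origin: centre of its underside.
- fork_b: Steel fork, 193 x 26 x 15 mm, lying on the front strip at the right; leave alone. Origin: centre of its underside.
- teaspoon: Steel teaspoon, 130 x 26 x 11 mm, lying in front of the hob at the left; leave alone. Origin: centre of its underside.

How it is judged:
By the outcome, as a careful person would: the job done as asked, in the order asked, and still so for the second after the job is handed in, with the robot touching nothing.
It also fails if it takes over 72 s, if anything falls off the work surface, if the arm or the gripper's body presses on something with over 40 N, if the wrist force passes 120 N, or if a joint passes its speed limit or range.

## Working session

There is one attempt and no reset: what is moved stays moved. The work goes in short steps, Python scripts to look and compute and a shell command to move; the robot and the scene stay as the last step left them, time stands still between calls to the robot, and variables do not carry over. Pictures are saved under pics/ and viewed, about 8 in all and at most 12, crops included, and the job is handed in when it is done.

```bash
mkdir -p pics
python3 - <<'E'
from bench import r
import cv2,numpy as np
s=r.read_state();print({k:np.round(v,3).tolist() for k,v in s.items()},r.nose_length)
for n in("top","side"):
    c=r.camera(n);cv2.imwrite(f"pics/{n}0.png",c["pixels"]);np.savez(f"{n}0.npz",**c);print(n,np.round(-c["R"].T@c["t"],3),np.round(c["R"],2).tolist())
E
```

```text
{'time': 0.0, 'joint_positions': [-1.151, 0.333, -0.065, 1.461, 0.022, 1.35, -0.089], 'joint_vel': [-0.002, 0.002, -0.0, -0.001, 0.002, 0.0, -0.001], 'joint_torque': [-0.001, -62.327, 0.024, -38.988, -0.061, 0.04, 0.0], 'ee_pos': [0.268, 0.564, 0.247], 'eef_rot': [0.845, 0.535, -0.001, 0.0], 'ft_force': [0.02, 0.313, 0.578], 'torque': [-0.005, -0.021, 0.035], 'width': 0.087} 0.025
top [0.345 0.032 1.422] [[0.01, -1.0, 0.0], [-0.98, -0.01, -0.19], [0.19, -0.0, -0.98]]
side [0.926 1.154 0.662] [[-0.96, 0.28, -0.02], [0.15, 0.44, -0.89], [-0.24, -0.85, -0.46]]
```

View pics/top0.png

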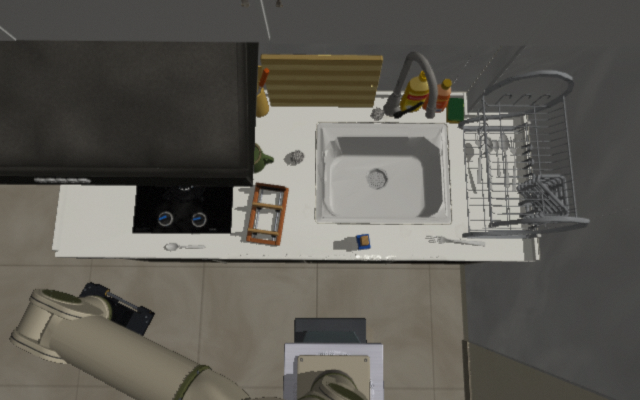

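View pics/side0.png

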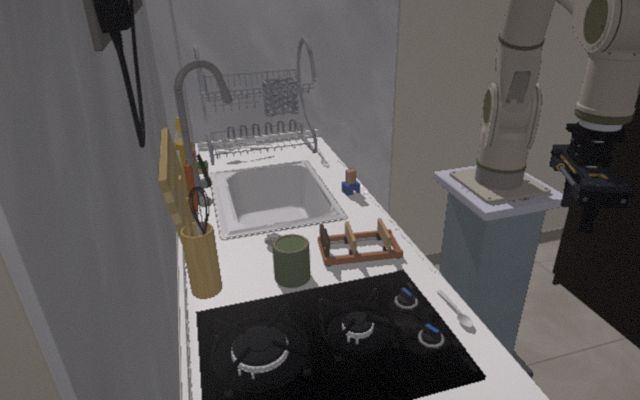

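The top view shows the rack at about (267,214) with its dark panel at the far end (270,187), the dividers at about (268,207) and (263,232), and the gauge at (363,241). The mug is at (262,158) and the scourer at (294,157). Next I'll measure them from the depth maps.

```bash
cat > h.py <<'E'
import numpy as np,cv2
def cloud(c):
    v,u=np.mgrid[:400,:640];z=c["z_map"];K=c["K"]
    P=np.stack([(u-K[0,2])*z/K[0,0],(v-K[1,2])*z/K[1,1],z],-1)
    return (P-c["t"])@c["R"]
def rect(P,m):
    q=P[m][:,:2].astype(np.float32);return len(q),np.round(cv2.minAreaRect(q*1000),1).__repr__() if 0 else cv2.minAreaRect(q*1000)
E
python3 - <<'E'
import numpy as np,cv2
from h import *
out=[]
for n,(a,b,c,d) in (("top",(175,255,240,380)),("side",(160,270,310,410))):
    C=dict(np.load(n+"0.npz"));P=cloud(C);I=C["pixels"].astype(int)
    X,Y,Z=P[...,0],P[...,1],P[...,2]
    print(n)
    B,G,R=I[...,0],I[...,1],I[...,2]
    blue=(B>R+40)&(B>G+15)&(X>.35)&(X<.7)&(abs(Z)<.1)&(Y<.1)
    print("blue",rect(P,blue),np.percentile(Z[blue],[5,50,95]) if blue.any() else "")
    reg=(X>.38)&(X<.75)&(Y>.05)&(Y<.45)
    top=reg&(Z>.05)&(Z<.07)&(X<.66)
    k,l=cv2.connectedComponents(top.astype(np.uint8))
    for i in range(1,k):
        m=l==i
        if m.sum()>8: print("top",rect(P,m),I[m].mean(0).round(),Z[m].mean().round(4))
    fr=reg&(Z>.012)&(Z<.026)&(R>B+25);print("frame",rect(P,fr))
    g=(X>.35)&(X<.6)&(Y>-.2)&(Y<.05)&(Z>.065)&(Z<.1);print("grip",rect(P,g),Z[g].mean() if g.any() else 0)
    out.append(cv2.resize(C["pixels"][a:b,c:d],None,fx=5,fy=5,interpolation=3))
cv2.imwrite("pics/z_top.png",out[0]);
E
```

```text
top
blue (59, ((481.1178894042969, -98.88777160644531), (48.1484375, 40.971282958984375), 11.44677734375)) [0.0283264  0.03228459 0.03760042]
top (78, ((654.380126953125, 206.05255126953125), (77.943603515625, 10.578045845031738), 89.5625)) [18. 23. 33.] 0.0592
top (102, ((593.9407958984375, 223.96328735351562), (97.81369018554688, 11.40639877319336), 81.60797882080078)) [ 58.  89. 113.] 0.0603
top (102, ((507.95379638671875, 235.70982360839844), (100.15389251708984, 10.564663887023926), 82.60484313964844)) [ 60.  92. 116.] 0.0598
frame (494, ((570.5941772460938, 226.6964111328125), (114.43065643310547, 197.66127014160156), 82.3602523803711))
grip (71, ((479.67913818359375, -96.20589447021484), (29.186330795288086, 23.66404151916504), 6.6689772605896)) 0.07608653038232602
side
blue (31, ((484.18646240234375, -84.07395935058594), (29.31441879272461, 48.48054122924805), 57.200374603271484)) [0.03224628 0.03661869 0.03893986]
top (140, ((508.3194580078125, 238.76646423339844), (99.44972229003906, 10.402654647827148), 82.43392944335938)) [ 86. 106. 126.] 0.0609
top (125, ((593.9490356445312, 225.19142150878906), (102.22222137451172, 10.903105735778809), 82.25066375732422)) [ 88. 109. 130.] 0.0615
top (60, ((654.02734375, 206.9445037841797), (11.47811222076416, 84.86656951904297), 0.19379489123821259)) [68. 72. 83.] 0.0625
frame (827, ((571.4970703125, 229.6221923828125), (116.00249481201172, 200.05154418945312), 82.40990447998047))
grip (75, ((480.3692321777344, -93.72705841064453), (32.57194137573242, 26.435096740722656), 15.797222137451172)) 0.07561547342721345
```

View pics/z_top.png

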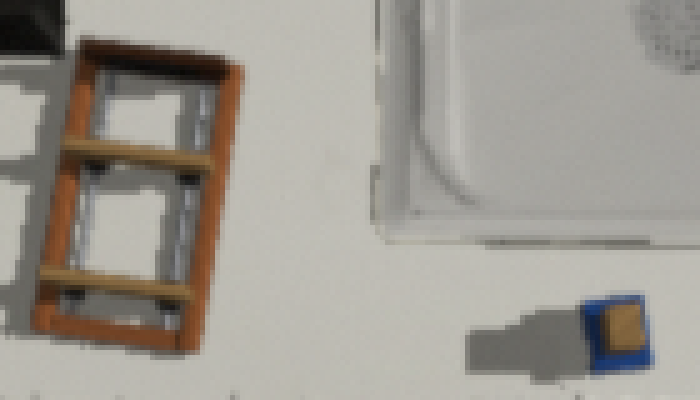

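Run:
```python
import numpy as np,cv2
a=np.load("side0.npz")["pixels"][160:202,325:375]
b=np.load("top0.npz")["pixels"][225:260,325:375]
cv2.imwrite("pics/z2.png",np.hstack([cv2.resize(a,(380,320),interpolation=0),cv2.resize(b,(400,320),interpolation=0)]))
```

```text
(no output)
```

View pics/z2.png

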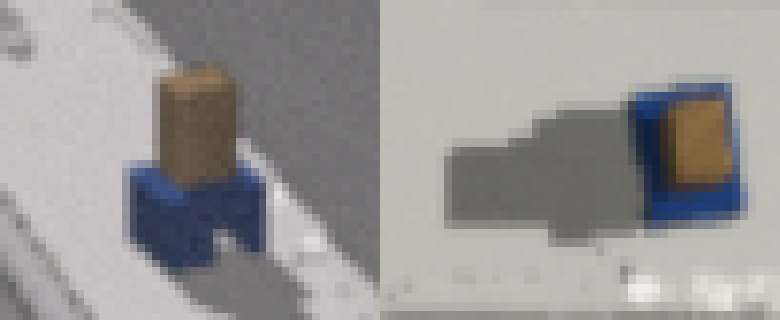

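Side crop: the slot and the thin lip are on the right (towards the robot, −x) and the thick block is on the far side. So the gauge's yaw is about +9°, against −7.6° for the rack. I'll go above the gauge with the jaws along its x.

```bash
python3 -m creep '[{"x":0.02,"y":-0.06,"spin":-9},{"x":0.04,"y":-0.115,"spin":-18},{"x":0.06,"y":-0.17,"spin":-27},{"x":0.08,"y":-0.225,"spin":-36},{"x":0.1,"y":-0.28,"spin":-45},{"x":0.12,"y":-0.335,"spin":-55.7},{"x":0.14,"y":-0.39,"spin":-55.7},{"x":0.16,"y":-0.45,"spin":-55.7},{"x":0.18,"y":-0.51,"spin":-55.7},{"x":0.2,"y":-0.57,"spin":-55.7},{"x":0.212,"y":-0.625,"spin":-55.7},{"x":0.212,"y":-0.661,"spin":-55.7}]' 0.087
python3 -m creep '[{"z":-0.04},{"z":-0.08},{"z":-0.08}]'
python3 - <<'E'
from h import *
from bench import r
C=dict(np.load("top0.npz"));P=cloud(C);X,Y,Z=P[...,0],P[...,1],P[...,2]
m=(Z>.3)&(X>.3)&(Y>0)&(Y<.9)&(X<1.2);m[200:]=0
print("hood",np.percentile(X[m],[0,2,50,98]),np.percentile(Y[m],[0,2,50,98]),np.percentile(Z[m],[0,2,50,98]))
m=(Z>.085)&(Z<.105)&(X>.66)&(X<.9)&(Y>.1)&(Y<.4);print("mug",rect(P,m))
s=r.read_state();print(s["ee_pos"],s["eef_rot"],s["ft_force"],s["joint_positions"])
E
```

```text
hood [0.34511538 0.51571294 0.65967019 0.71990766] [2.68158706e-06 3.16372722e-02 3.27122712e-01 5.57290101e-01] [0.30012886 0.69392912 0.78548177 0.91774472]
mug (127, ((758.9908447265625, 254.80831909179688), (73.81135559082031, 23.680200576782227), 2.188859701156616))
[0.26766232 0.56444468 0.24681348] [ 8.45118912e-01  5.34577970e-01 -5.32638994e-04  3.66322164e-04] [ 0.38893559 -0.18842536 -0.9541639 ] [-1.15060965  0.33284709 -0.06468238  1.46084887  0.02158698  1.34988429
 -0.08849231]invalid input at $[0]: expected keys x, y, z, spin
invalid input at $[0]: expected keys x, y, z, spin
```

```bash
python3 -m creep '[{"x":0.02,"y":-0.055,"z":0,"spin":-9},{"x":0.04,"y":-0.11,"z":0,"spin":-18},{"x":0.06,"y":-0.165,"z":0,"spin":-27},{"x":0.08,"y":-0.22,"z":0,"spin":-36},{"x":0.1,"y":-0.275,"z":0,"spin":-45},{"x":0.12,"y":-0.33,"z":0,"spin":-55.7},{"x":0.14,"y":-0.385,"z":0,"spin":-55.7},{"x":0.16,"y":-0.44,"z":0,"spin":-55.7},{"x":0.18,"y":-0.5,"z":0,"spin":-55.7},{"x":0.2,"y":-0.56,"z":0,"spin":-55.7},{"x":0.212,"y":-0.615,"z":0,"spin":-55.7},{"x":0.212,"y":-0.661,"z":0,"spin":-55.7}]' 0.087
python3 -m creep '[{"x":0,"y":0,"z":0,"spin":0},{"x":0,"y":0,"z":-0.04,"spin":0},{"x":0,"y":0,"z":-0.08,"spin":0},{"x":0,"y":0,"z":-0.08,"spin":0},{"x":0,"y":0,"z":-0.08,"spin":0}]'
python3 - <<'E'
from bench import r
from scipy.spatial.transform import Rotation as R
s=r.read_state();print(R.from_quat(s["eef_rot"]).as_matrix().round(3))
E
```

```text
time: 1.6
ee_pos: [0.4798, -0.0987, 0.2475]
eef_rot: [0.997, 0.077, -0.0, 0.0]
ft_force: [0.1, 0.9, -0.0]
width: 0.0872
time: 2.22
ee_pos: [0.4804, -0.0959, 0.1689]
eef_rot: [0.997, 0.078, 0.001, 0.0]
ft_force: [1.5, 0.5, 1.2]
width: 0.0869
[[ 0.988  0.156  0.001]
 [ 0.156 -0.988  0.   ]
 [ 0.001  0.    -1.   ]]
```

```bash
python3 -m creep '[{"x":0,"y":0,"z":-0.04,"spin":0},{"x":0,"y":0,"z":-0.08,"spin":0},{"x":0,"y":0,"z":-0.1,"spin":0},{"x":0,"y":0,"z":-0.106,"spin":0},{"x":0,"y":0,"z":-0.106,"spin":0}]'
python3 -m creep '[{"x":0,"y":0,"z":0,"spin":0},{"x":0,"y":0,"z":0,"spin":0},{"x":0,"y":0,"z":0,"spin":0},{"x":0,"y":0,"z":0,"spin":0},{"x":0,"y":0,"z":0,"spin":0},{"x":0,"y":0,"z":0,"spin":0}]' 0.015 40
python3 -m creep '[{"x":0,"y":0,"z":0,"spin":0},{"x":0,"y":0,"z":0,"spin":0}]'
```

```text
time: 2.85
ee_pos: [0.4807, -0.0961, 0.0627]
eef_rot: [0.997, 0.078, 0.001, -0.0]
ft_force: [0.9, 0.1, 0.2]
width: 0.0868
time: 3.6
ee_pos: [0.4798, -0.0963, 0.0616]
eef_rot: [0.997, 0.078, 0.0, -0.0]
ft_force: [0.2, -0.3, 0.0]
width: 0.0348
time: 3.85
ee_pos: [0.4797, -0.0963, 0.0615]
eef_rot: [0.997, 0.078, -0.0, -0.0]
ft_force: [-1.2, 0.7, 0.1]
width: 0.0295
```

```bash
python3 -m creep '[{"x":0,"y":0,"z":0.04,"spin":0},{"x":0,"y":0,"z":0.08,"spin":0},{"x":0,"y":0.03,"z":0.1,"spin":-4},{"x":0.02,"y":0.08,"z":0.1,"spin":-8},{"x":0.04,"y":0.13,"z":0.1,"spin":-12},{"x":0.06,"y":0.18,"z":0.1,"spin":-16.6},{"x":0.085,"y":0.23,"z":0.1,"spin":-16.6},{"x":0.11,"y":0.28,"z":0.1,"spin":-16.6},{"x":0.122,"y":0.31,"z":0.1,"spin":-16.6},{"x":0.122,"y":0.32,"z":0.1,"spin":-16.6},{"x":0.122,"y":0.32,"z":0.1,"spin":-16.6},{"x":0.122,"y":0.32,"z":0.1,"spin":-16.6}]'
cat >> h.py <<'E'
def look(name):
    from bench import r
    s=r.read_state();print("ee",np.round(s["ee_pos"],4),"q",np.round(s["eef_rot"],3),"f",np.round(s["ft_force"],1))
    ims=[]
    for n,(a,b,c,d) in (("top",(165,255,235,315)),("side",(180,280,300,420))):
        C=r.camera(n);P=cloud(C);X,Y,Z=P[...,0],P[...,1],P[...,2];I=C["pixels"].astype(int)
        B,G,R=I[...,0],I[...,1],I[...,2]
        ux=np.array([.9912,-.1323]);s_=(X-.571)*ux[0]+(Y-.228)*ux[1];t_=(X-.571)*.1323+(Y-.228)*.9912
        for lab,m in (("div",(abs(t_)<.056)&(s_>-.09)&(s_<.085)&(Z>.05)&(Z<.07)&(R>B+18)),("blue",(abs(s_)<.15)&(abs(t_)<.1)&(Z>.03)&(Z<.3)&(B>R+30)&(B>G+12))):
            k,l=cv2.connectedComponents(m.astype(np.uint8))
            for i in range(1,k):
                q=l==i
                if q.sum()>8: print(n,lab,q.sum(),"s %.1f..%.1f mid %.1f t %.1f..%.1f z %.1f..%.1f"%tuple(1000*np.array([*np.percentile(s_[q],[2,98]),np.median(s_[q]),*np.percentile(t_[q],[2,98]),*np.percentile(Z[q],[2,98])])),"ang %.1f"%cv2.minAreaRect((P[q][:,:2]*1000).astype(np.float32))[2])
        ims.append(cv2.resize(C["pixels"][a:b,c:d],(400,int(400*(b-a)/(d-c))),interpolation=cv2.INTER_CUBIC))
    h=max(i.shape[0] for i in ims)
    cv2.imwrite(name,np.hstack([cv2.copyMakeBorder(i,0,h-i.shape[0],0,0,0) for i in ims]))
E
python3 -c "
from h import *
look('pics/a.png')"
```

```text
time: 5.35
ee_pos: [0.6017, 0.2219, 0.1617]
eef_rot: [0.998, -0.068, 0.0, 0.0]
ft_force: [-0.8, 0.6, -1.1]
width: 0.0299
ee [0.6017 0.2219 0.1617] q [ 0.998 -0.068  0.     0.   ] f [-0.8  0.6 -1.1]
top div 34 s 19.2..28.4 mid 23.4 t -49.7..-18.5 z 51.3..65.0 ang 80.3
top blue 14 s 32.6..53.6 mid 44.6 t -22.5..-21.0 z 107.0..135.6 ang 82.4
side div 134 s -67.9..-58.5 mid -61.5 t -42.9..50.3 z 50.5..67.0 ang 83.7
side div 130 s 18.9..28.4 mid 25.4 t -44.5..50.2 z 50.5..66.3 ang 82.8
side blue 202 s 10.4..55.5 mid 39.3 t -1.0..21.2 z 107.0..137.8 ang 80.1
```

View pics/a.png

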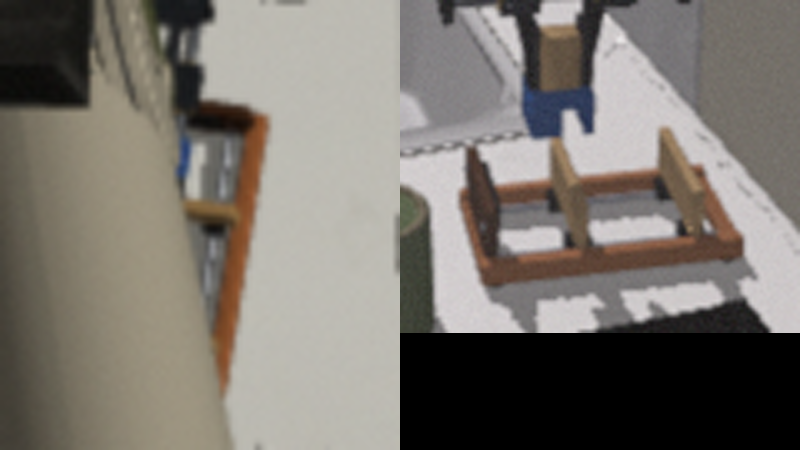

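```bash
python3 -m creep '[{"x":0,"y":0.0015,"z":-0.02,"spin":0},{"x":0,"y":0.0015,"z":-0.034,"spin":0},{"x":0,"y":0.0015,"z":-0.04,"spin":0},{"x":0,"y":0.0015,"z":-0.044,"spin":0}]'; python3 -m creep '[{"x":0,"y":0,"z":-0.005,"spin":0},{"x":0,"y":0,"z":-0.009,"spin":0},{"x":0,"y":0,"z":-0.012,"spin":0},{"x":0,"y":0,"z":-0.0125,"spin":0},{"x":0,"y":0,"z":-0.0125,"spin":0}]'
python3 -c "
from h import *
look('pics/b.png')"
```

```text
time: 5.95
ee_pos: [0.6017, 0.2251, 0.117]
eef_rot: [0.998, -0.067, -0.0, 0.0]
ft_force: [-0.2, 0.9, -1.6]
width: 0.0298
time: 6.58
ee_pos: [0.6018, 0.2253, 0.1052]
eef_rot: [0.998, -0.067, 0.0, -0.0]
ft_force: [0.2, -0.3, -1.2]
width: 0.0299
ee [0.6018 0.2253 0.1052] q [ 0.998 -0.067  0.    -0.   ] f [ 0.2 -0.3 -1.2]
top div 30 s 18.5..28.7 mid 23.4 t -49.9..-22.5 z 55.6..65.2 ang 89.5
top blue 13 s 32.9..52.5 mid 42.2 t -27.6..-17.9 z 42.7..140.6 ang 1.8
side div 135 s -67.7..-58.4 mid -61.4 t -43.3..49.2 z 51.1..66.3 ang 83.0
side div 54 s 19.8..28.1 mid 24.9 t 20.0..50.2 z 50.5..67.7 ang 81.8
side blue 194 s 9.4..55.1 mid 39.3 t 5.2..23.7 z 48.7..81.8 ang 56.7
```

View pics/b.png

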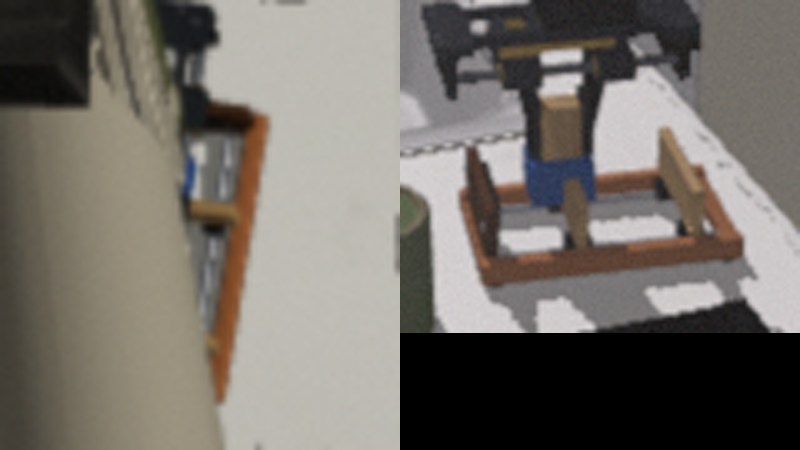

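```bash
python3 -m creep '[{"x":0.002,"y":-0.0003,"z":0,"spin":0},{"x":0.004,"y":-0.0005,"z":0,"spin":0},{"x":0.006,"y":-0.0008,"z":0,"spin":0},{"x":0.008,"y":-0.0011,"z":0,"spin":0},{"x":0.010,"y":-0.0013,"z":0,"spin":0},{"x":0.010,"y":-0.0013,"z":0,"spin":0}]';python3 -m creep '[{"x":0.002,"y":-0.0003,"z":0,"spin":0},{"x":0.004,"y":-0.0005,"z":0,"spin":0},{"x":0.006,"y":-0.0008,"z":0,"spin":0},{"x":0.006,"y":-0.0008,"z":0,"spin":0}]'
```

```text
time: 7.42
ee_pos: [0.6103, 0.2244, 0.1046]
eef_rot: [0.998, -0.067, -0.002, 0.0]
ft_force: [-7.0, 0.1, 1.5]
width: 0.0297
time: 7.92
ee_pos: [0.6163, 0.2236, 0.1046]
eef_rot: [0.998, -0.067, -0.002, 0.0]
ft_force: [-6.7, 0.0, 1.7]
width: 0.0298
```

```bash
python3 -m creep '[{"x":0.0015,"y":-0.0002,"z":0,"spin":0},{"x":0.003,"y":-0.0004,"z":0,"spin":0},{"x":0.0045,"y":-0.0006,"z":0,"spin":0},{"x":0.0045,"y":-0.0006,"z":0,"spin":0}]'; for i in 1 ; do python3 -m creep '[{"x":0.0010,"y":-0.0001,"z":0,"spin":0},{"x":0.001,"y":-0.0001,"z":0,"spin":0}]';python3 -m creep '[{"x":0.0010,"y":-0.0001,"z":0,"spin":0},{"x":0.001,"y":-0.0001,"z":0,"spin":0}]'; done
```

```text
time: 8.43
ee_pos: [0.6207, 0.223, 0.1046]
eef_rot: [0.998, -0.066, -0.002, 0.0]
ft_force: [-7.5, 0.5, 1.8]
width: 0.0299
time: 8.68
ee_pos: [0.6216, 0.2229, 0.1046]
eef_rot: [0.998, -0.066, -0.002, 0.0]
ft_force: [-7.9, 0.2, 2.6]
width: 0.0297
time: 8.93
ee_pos: [0.6226, 0.2228, 0.1045]
eef_rot: [0.998, -0.066, -0.002, 0.0]
ft_force: [-7.9, 0.6, 1.9]
width: 0.0296
```

```bash
python3 -m creep '[{"x":0.0010,"y":-0.0001,"z":0,"spin":0},{"x":0.001,"y":-0.0001,"z":0,"spin":0}]';python3 -m creep '[{"x":0.0010,"y":-0.0001,"z":0,"spin":0},{"x":0.001,"y":-0.0001,"z":0,"spin":0}]'
```

```text
time: 9.18
ee_pos: [0.6236, 0.2226, 0.1046]
eef_rot: [0.998, -0.066, -0.002, 0.0]
ft_force: [-7.4, -0.5, 3.1]
width: 0.0296
time: 9.43
ee_pos: [0.6246, 0.2225, 0.1045]
eef_rot: [0.998, -0.067, -0.002, 0.0]
ft_force: [-8.2, 0.5, 1.8]
width: 0.03
```

```bash
python3 -m creep '[{"x":0.0008,"y":-0.0001,"z":0,"spin":0},{"x":0.0008,"y":-0.0001,"z":0,"spin":0}]'
```

```text
time: 9.68
ee_pos: [0.6254, 0.2224, 0.1045]
eef_rot: [0.998, -0.067, -0.002, 0.0]
ft_force: [-8.0, 0.6, 3.5]
width: 0.0299
```

```bash
python3 -m creep '[{"x":0.0010,"y":-0.0001,"z":0,"spin":0},{"x":0.001,"y":-0.0001,"z":0,"spin":0}]';python3 -m creep '[{"x":0.0010,"y":-0.0001,"z":0,"spin":0},{"x":0.001,"y":-0.0001,"z":0,"spin":0}]'
```

```text
time: 9.93
ee_pos: [0.6264, 0.2223, 0.1045]
eef_rot: [0.998, -0.066, -0.002, 0.0]
ft_force: [-7.6, 0.4, 1.9]
width: 0.0294
time: 10.18
ee_pos: [0.6273, 0.2222, 0.1045]
eef_rot: [0.998, -0.066, -0.002, 0.0]
ft_force: [-8.0, -0.2, 2.8]
width: 0.0296
```

```bash
python3 -m creep '[{"x":0.0008,"y":-0.0001,"z":0,"spin":0},{"x":0.0008,"y":-0.0001,"z":0,"spin":0}]'
```

```text
time: 10.42
ee_pos: [0.6275, 0.2222, 0.1044]
eef_rot: [0.998, -0.066, -0.003, 0.0]
ft_force: [-11.1, -0.7, 3.5]
width: 0.0294
```

```bash
python3 -m creep '[{"x":0.0004,"y":-0.0001,"z":0,"spin":0},{"x":0.0008,"y":-0.0001,"z":0,"spin":0},{"x":0.0008,"y":-0.0001,"z":0,"spin":0}]'; python3 -m creep '[{"x":0,"y":0,"z":0,"spin":0}]'
```

```text
time: 10.8
ee_pos: [0.6277, 0.2223, 0.1042]
eef_rot: [0.998, -0.066, -0.003, 0.0]
ft_force: [-12.9, 0.1, 4.3]
width: 0.0294
time: 10.92
ee_pos: [0.6277, 0.2223, 0.1042]
eef_rot: [0.998, -0.066, -0.003, 0.0]
ft_force: [-13.6, 0.0, 4.8]
width: 0.0297
```

```bash
python3 -m creep '[{"x":0.0005,"y":-0.0001,"z":0,"spin":0},{"x":0.0008,"y":-0.0001,"z":0,"spin":0},{"x":0.0008,"y":-0.0001,"z":0,"spin":0},{"x":0.0008,"y":-0.0001,"z":0,"spin":0}]'; python3 -m creep '[{"x":0,"y":0,"z":0,"spin":0}]'
```

```text
time: 11.42
ee_pos: [0.6279, 0.2224, 0.104]
eef_rot: [0.998, -0.066, -0.004, 0.0]
ft_force: [-15.3, 0.1, 5.1]
width: 0.0295
time: 11.55
ee_pos: [0.6279, 0.2224, 0.104]
eef_rot: [0.998, -0.066, -0.004, 0.0]
ft_force: [-15.3, 0.1, 4.8]
width: 0.0298
```

```bash
python3 -m creep '[{"x":-0.002,"y":0.0003,"z":0,"spin":0},{"x":-0.004,"y":0.0005,"z":0,"spin":0},{"x":-0.0055,"y":0.0007,"z":0,"spin":0},{"x":-0.0067,"y":0.0009,"z":0,"spin":0},{"x":-0.0067,"y":0.0009,"z":0,"spin":0}]'
```

```text
time: 12.18
ee_pos: [0.625, 0.2224, 0.1053]
eef_rot: [0.998, -0.067, 0.0, -0.0]
ft_force: [-0.6, 0.2, -1.4]
width: 0.0294
```

```bash
python3 -m creep '[{"x":0,"y":0,"z":0.005,"spin":0},{"x":0,"y":0,"z":0.015,"spin":0},{"x":0,"y":0,"z":0.03,"spin":0},{"x":0,"y":0,"z":0.04,"spin":0},{"x":0,"y":0,"z":0.04,"spin":0}]'
python3 -m creep '[{"x":-0.03,"y":0.004,"z":0,"spin":0},{"x":-0.06,"y":0.008,"z":0,"spin":0},{"x":-0.09,"y":0.012,"z":0,"spin":0},{"x":-0.1087,"y":0.0145,"z":0,"spin":0},{"x":-0.1087,"y":0.0145,"z":0,"spin":0},{"x":-0.1087,"y":0.0145,"z":0,"spin":0}]'
python3 -c "
from h import *
look('pics/c.png')"
```

```text
time: 12.8
ee_pos: [0.6254, 0.2226, 0.1464]
eef_rot: [0.998, -0.067, 0.001, -0.001]
ft_force: [0.2, 0.3, -1.6]
width: 0.0299
time: 13.55
ee_pos: [0.5168, 0.2367, 0.1451]
eef_rot: [0.998, -0.067, 0.0, 0.0]
ft_force: [-0.0, 0.6, -1.4]
width: 0.03
ee [0.5168 0.2367 0.1451] q [ 0.998 -0.067  0.     0.   ] f [-0.   0.6 -1.4]
top div 41 s 41.3..51.1 mid 45.6 t -49.7..-9.8 z 52.0..68.7 ang 83.1
top div 36 s -68.1..-58.8 mid -63.5 t -50.4..-16.7 z 52.5..65.4 ang 85.4
top blue 11 s -47.6..-31.5 mid -39.6 t -19.0..-17.5 z 88.3..118.4 ang 84.4
side div 121 s 41.5..51.1 mid 47.6 t -46.0..50.0 z 51.4..66.2 ang 82.5
side div 104 s -68.7..-58.5 mid -61.3 t -22.0..50.7 z 50.8..66.5 ang 82.9
side blue 214 s -75.5..-30.1 mid -44.9 t -4.2..23.4 z 89.3..123.3 ang 66.3
```

View pics/c.png

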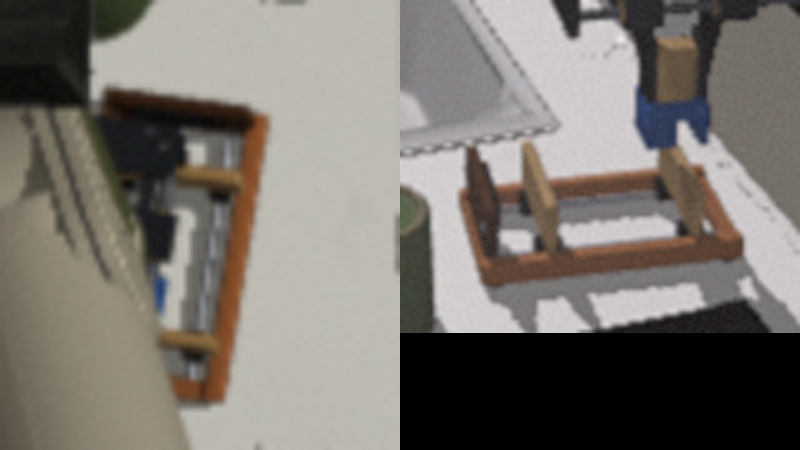

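```bash
python3 -m creep '[{"x":-0.0004,"y":0,"z":-0.015,"spin":0},{"x":-0.0004,"y":0,"z":-0.025,"spin":0},{"x":-0.0004,"y":0,"z":-0.032,"spin":0},{"x":-0.0004,"y":0,"z":-0.037,"spin":0},{"x":-0.0004,"y":0,"z":-0.0395,"spin":0},{"x":-0.0004,"y":0,"z":-0.0395,"spin":0}]'
```

```text
time: 14.4
ee_pos: [0.5157, 0.237, 0.1056]
eef_rot: [0.998, -0.067, 0.0, -0.0]
ft_force: [-0.6, -0.1, -0.8]
width: 0.0297
```

```bash
python3 -m creep '[{"x":0.002,"y":-0.0003,"z":0,"spin":0},{"x":0.004,"y":-0.0005,"z":0,"spin":0},{"x":0.007,"y":-0.0009,"z":0,"spin":0},{"x":0.010,"y":-0.0013,"z":0,"spin":0},{"x":0.013,"y":-0.0017,"z":0,"spin":0},{"x":0.016,"y":-0.0021,"z":0,"spin":0},{"x":0.019,"y":-0.0025,"z":0,"spin":0},{"x":0.022,"y":-0.0029,"z":0,"spin":0},{"x":0.025,"y":-0.0033,"z":0,"spin":0},{"x":0.028,"y":-0.0037,"z":0,"spin":0},{"x":0.030,"y":-0.004,"z":0,"spin":0},{"x":0.030,"y":-0.004,"z":0,"spin":0}]'
```

```text
time: 15.9
ee_pos: [0.5443, 0.2335, 0.1053]
eef_rot: [0.998, -0.066, -0.002, 0.0]
ft_force: [-6.9, 0.6, 1.4]
width: 0.0298
```

```bash
python3 -m creep '[{"x":0.003,"y":-0.0004,"z":0,"spin":0},{"x":0.006,"y":-0.0008,"z":0,"spin":0},{"x":0.009,"y":-0.0012,"z":0,"spin":0},{"x":0.012,"y":-0.0016,"z":0,"spin":0},{"x":0.015,"y":-0.002,"z":0,"spin":0},{"x":0.018,"y":-0.0024,"z":0,"spin":0},{"x":0.021,"y":-0.0028,"z":0,"spin":0},{"x":0.024,"y":-0.0032,"z":0,"spin":0},{"x":0.027,"y":-0.0036,"z":0,"spin":0},{"x":0.029,"y":-0.0039,"z":0,"spin":0},{"x":0.030,"y":-0.004,"z":0,"spin":0},{"x":0.030,"y":-0.004,"z":0,"spin":0}]'
```

```text
time: 17.4
ee_pos: [0.5741, 0.2296, 0.1052]
eef_rot: [0.998, -0.066, -0.002, -0.0]
ft_force: [-7.1, 0.2, 1.3]
width: 0.0297
```

```bash
python3 -m creep '[{"x":0.002,"y":-0.0003,"z":0,"spin":0},{"x":0.004,"y":-0.0005,"z":0,"spin":0},{"x":0.006,"y":-0.0008,"z":0,"spin":0},{"x":0.008,"y":-0.0011,"z":0,"spin":0},{"x":0.010,"y":-0.0013,"z":0,"spin":0},{"x":0.010,"y":-0.0013,"z":0,"spin":0}]'; python3 -m creep '[{"x":0.0007,"y":-0.0001,"z":0,"spin":0},{"x":0.0007,"y":-0.0001,"z":0,"spin":0},{"x":0.0007,"y":-0.0001,"z":0,"spin":0}]'
```

```text
time: 18.15
ee_pos: [0.5842, 0.2283, 0.1053]
eef_rot: [0.998, -0.066, -0.002, -0.0]
ft_force: [-7.4, 0.1, 2.2]
width: 0.0294
time: 18.52
ee_pos: [0.5848, 0.2282, 0.1053]
eef_rot: [0.998, -0.066, -0.002, -0.0]
ft_force: [-7.6, 1.2, 2.4]
width: 0.0296
```

```bash
python3 -m creep '[{"x":0.0007,"y":-0.0001,"z":0,"spin":0},{"x":0.0007,"y":-0.0001,"z":0,"spin":0},{"x":0.0007,"y":-0.0001,"z":0,"spin":0}]'
```

```text
time: 18.9
ee_pos: [0.5854, 0.2281, 0.1052]
eef_rot: [0.998, -0.066, -0.002, -0.0]
ft_force: [-7.2, 1.4, 2.7]
width: 0.0298
```

```bash
python3 -m creep '[{"x":0.0007,"y":-0.0001,"z":0,"spin":0},{"x":0.0007,"y":-0.0001,"z":0,"spin":0},{"x":0.0007,"y":-0.0001,"z":0,"spin":0}]'
```

```text
time: 19.27
ee_pos: [0.5861, 0.228, 0.1052]
eef_rot: [0.998, -0.066, -0.002, 0.0]
ft_force: [-8.3, 0.8, 1.8]
width: 0.03
```

```bash
python3 -m creep '[{"x":0.0006,"y":-0.0001,"z":0,"spin":0},{"x":0.0006,"y":-0.0001,"z":0,"spin":0},{"x":0.0006,"y":-0.0001,"z":0,"spin":0}]'
```

```text
time: 19.65
ee_pos: [0.5867, 0.228, 0.1052]
eef_rot: [0.998, -0.066, -0.002, -0.0]
ft_force: [-7.7, 1.1, 2.2]
width: 0.0301
```

```bash
python3 -m creep '[{"x":0.0005,"y":-0.0001,"z":0,"spin":0},{"x":0.0005,"y":-0.0001,"z":0,"spin":0},{"x":0.0005,"y":-0.0001,"z":0,"spin":0}]'
```

```text
time: 20.02
ee_pos: [0.5872, 0.2279, 0.1052]
eef_rot: [0.998, -0.066, -0.002, -0.0]
ft_force: [-7.8, 0.5, 1.8]
width: 0.0299
```

```bash
python3 -m creep '[{"x":0.0005,"y":-0.0001,"z":0,"spin":0},{"x":0.0005,"y":-0.0001,"z":0,"spin":0},{"x":0.0005,"y":-0.0001,"z":0,"spin":0}]'
```

```text
time: 20.4
ee_pos: [0.5877, 0.2278, 0.1052]
eef_rot: [0.998, -0.066, -0.002, -0.0]
ft_force: [-7.9, 1.0, 1.5]
width: 0.0299
```

```bash
python3 -m creep '[{"x":0.0005,"y":-0.0001,"z":0,"spin":0},{"x":0.0005,"y":-0.0001,"z":0,"spin":0},{"x":0.0005,"y":-0.0001,"z":0,"spin":0}]'
```

```text
time: 20.78
ee_pos: [0.5879, 0.2278, 0.1052]
eef_rot: [0.998, -0.066, -0.002, -0.0]
ft_force: [-8.3, 1.0, 2.9]
width: 0.0298
```

```bash
python3 -m creep '[{"x":0.0004,"y":-0.0001,"z":0,"spin":0},{"x":0.0004,"y":-0.0001,"z":0,"spin":0},{"x":0.0004,"y":-0.0001,"z":0,"spin":0}]'
```

```text
time: 21.15
ee_pos: [0.588, 0.2278, 0.1052]
eef_rot: [0.998, -0.066, -0.003, -0.0]
ft_force: [-10.9, 1.2, 3.9]
width: 0.03
```

```bash
for i in 1 2 3; do python3 -m creep '[{"x":0,"y":0,"z":0,"spin":0}]' | grep -E "ee_pos|force"; done
```

```text
ee_pos: [0.588, 0.2278, 0.1051]
ft_force: [-10.6, 1.0, 3.9]
ee_pos: [0.588, 0.2278, 0.1052]
ft_force: [-10.5, 1.4, 4.1]
ee_pos: [0.588, 0.2278, 0.1051]
ft_force: [-11.0, 0.4, 3.3]
```

```bash
python3 -m creep '[{"x":0.0001,"y":0,"z":0,"spin":0},{"x":0.0001,"y":0,"z":0,"spin":0},{"x":0.0001,"y":0,"z":0,"spin":0},{"x":0.0001,"y":0,"z":0,"spin":0}]'
python3 -m creep '[{"x":-0.002,"y":0.0003,"z":0,"spin":0},{"x":-0.004,"y":0.0005,"z":0,"spin":0},{"x":-0.005,"y":0.0006,"z":0,"spin":0},{"x":-0.0056,"y":0.0007,"z":0,"spin":0},{"x":-0.0056,"y":0.0007,"z":0,"spin":0}]'
```

```text
time: 22.02
ee_pos: [0.588, 0.2278, 0.1051]
eef_rot: [0.998, -0.066, -0.003, -0.0]
ft_force: [-12.1, 1.4, 4.9]
width: 0.0298
time: 22.65
ee_pos: [0.5849, 0.2275, 0.1056]
eef_rot: [0.998, -0.067, 0.0, -0.0]
ft_force: [-1.0, 1.0, -0.5]
width: 0.0296
```

```bash
python3 -m creep '[{"x":0,"y":0,"z":0.005,"spin":0},{"x":0,"y":0,"z":0.015,"spin":0},{"x":0,"y":0,"z":0.035,"spin":0},{"x":0,"y":0,"z":0.06,"spin":0},{"x":-0.02,"y":-0.05,"z":0.06,"spin":0},{"x":-0.04,"y":-0.1,"z":0.06,"spin":4},{"x":-0.06,"y":-0.15,"z":0.06,"spin":8},{"x":-0.085,"y":-0.2,"z":0.06,"spin":8},{"x":-0.105,"y":-0.2475,"z":0.06,"spin":8},{"x":-0.105,"y":-0.2475,"z":0.06,"spin":8},{"x":-0.105,"y":-0.2475,"z":0.06,"spin":8},{"x":-0.105,"y":-0.2475,"z":0.06,"spin":8}]'
python3 -m creep '[{"x":0,"y":0,"z":-0.03,"spin":0},{"x":0,"y":0,"z":-0.06,"spin":0},{"x":0,"y":0,"z":-0.08,"spin":0},{"x":0,"y":0,"z":-0.09,"spin":0},{"x":0,"y":0,"z":-0.095,"spin":0},{"x":0,"y":0,"z":-0.098,"spin":0},{"x":0,"y":0,"z":-0.098,"spin":0}]'
```

```text
time: 24.15
ee_pos: [0.4804, -0.0188, 0.166]
eef_rot: [1.0, 0.004, 0.0, -0.0]
ft_force: [-0.2, -0.8, -1.1]
width: 0.0298
time: 25.02
ee_pos: [0.4801, -0.0199, 0.0679]
eef_rot: [1.0, 0.003, 0.0, -0.0]
ft_force: [0.2, -0.3, -0.5]
width: 0.0296
```

```bash
python3 -m creep '[{"x":0,"y":0,"z":-0.002,"spin":0},{"x":0,"y":0,"z":-0.004,"spin":0},{"x":0,"y":0,"z":-0.0055,"spin":0},{"x":0,"y":0,"z":-0.0055,"spin":0},{"x":0,"y":0,"z":-0.0055,"spin":0}]'; python3 -m creep '[{"x":0,"y":0,"z":-0.001,"spin":0},{"x":0,"y":0,"z":-0.001,"spin":0}]'
```

```text
time: 25.65
ee_pos: [0.4798, -0.0199, 0.0621]
eef_rot: [1.0, 0.003, 0.0, -0.0]
ft_force: [-0.5, -0.5, -1.7]
width: 0.0298
time: 25.9
ee_pos: [0.4799, -0.02, 0.0615]
eef_rot: [1.0, 0.003, 0.0, -0.0]
ft_force: [-2.9, -0.4, 6.1]
width: 0.0293
```

Touchdown at about 6 N. Opening and retreating.

```bash
python3 -m creep '[{"x":0,"y":0,"z":0.0005,"spin":0},{"x":0,"y":0,"z":0.0005,"spin":0},{"x":0,"y":0,"z":0.0005,"spin":0},{"x":0,"y":0,"z":0.0005,"spin":0},{"x":0,"y":0,"z":0.0005,"spin":0},{"x":0,"y":0,"z":0.0005,"spin":0},{"x":0,"y":0,"z":0.0005,"spin":0},{"x":0,"y":0,"z":0.0005,"spin":0}]' 0.087
python3 -m creep '[{"x":0,"y":0,"z":0.02,"spin":0},{"x":0,"y":0,"z":0.05,"spin":0},{"x":0,"y":0,"z":0.1,"spin":0},{"x":0,"y":0,"z":0.15,"spin":0},{"x":0,"y":-0.05,"z":0.17,"spin":0},{"x":0,"y":-0.1,"z":0.17,"spin":0},{"x":0,"y":-0.15,"z":0.17,"spin":0},{"x":0,"y":-0.2,"z":0.17,"spin":0},{"x":0,"y":-0.25,"z":0.17,"spin":0},{"x":0,"y":-0.25,"z":0.17,"spin":0},{"x":0,"y":-0.25,"z":0.17,"spin":0}]'
python3 - <<'E'
from h import *
from bench import r
look('pics/d.png')
cv2.imwrite('pics/dt.png',r.camera("top")["pixels"])
E
```

```text
time: 26.9
ee_pos: [0.4798, -0.02, 0.0616]
eef_rot: [1.0, 0.003, 0.0, -0.0]
ft_force: [0.3, -0.1, 0.7]
width: 0.0865
time: 28.28
ee_pos: [0.4798, -0.2695, 0.2313]
eef_rot: [1.0, 0.003, -0.0, -0.0]
ft_force: [-0.6, 1.4, 0.3]
width: 0.0867
ee [ 0.4798 -0.2695  0.2313] q [ 1.     0.003 -0.    -0.   ] f [-0.6  1.4  0.3]
top div 99 s 41.1..51.2 mid 45.8 t -49.1..44.8 z 51.9..65.6 ang 82.6
top div 102 s 1.2..11.1 mid 5.4 t -48.6..44.9 z 52.9..66.2 ang 83.0
side div 128 s 1.8..11.3 mid 8.2 t -45.0..48.8 z 51.2..66.9 ang 83.0
side div 121 s 41.6..51.1 mid 47.7 t -43.7..51.2 z 51.1..66.7 ang 82.5
```

View pics/d.png

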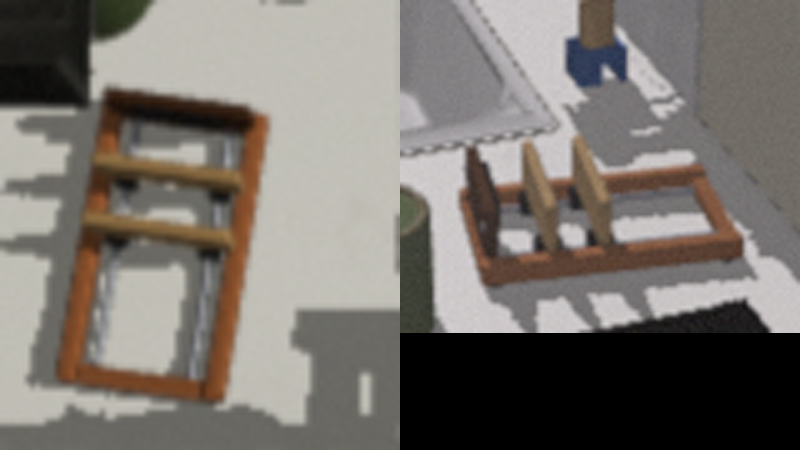

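View pics/dt.png

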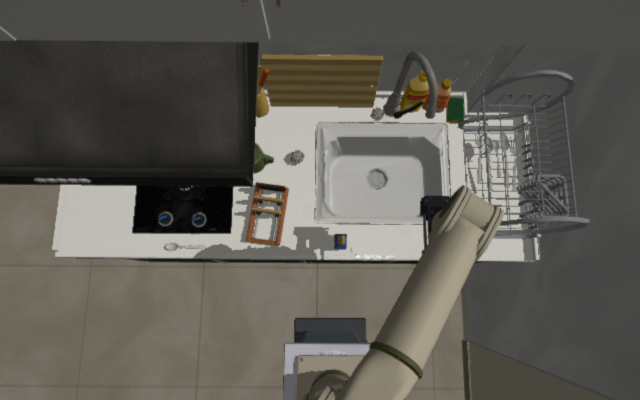

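The dividers are at s ≈ 46.3 and 6.3 mm along the rack, so 40 mm apart, and divider 1 hasn't moved. The gauge stands upright at pixel (341,241), off the rack. The mug, scourer and teaspoon are where they were, but the arm hides the fork.

```bash
python3 -c "
from bench import r
print(r.close_job(), r.read_state()['time'])"
```

```text
the job is handed in; nothing more can be done
the job is handed in; nothing more can be done
```

Both dividers are set with the gauge, in the order asked, and the job was handed in at about 28 s of robot time.

- **Divider 1:** I drew it up until the block bore on the buffer, then seated it at about 15.3 N total, roughly 7.5 N beyond the drag I measured at about 8 N.
- **Divider 2:** I drew it up until the block bore on divider 1. It held at about 3 N beyond the drag, and the last reading was about 4.4 N, so it stayed within 2 to 7 N.
- **Spacing:** The last pictures put the divider centres about 40 mm apart, which is the 30 mm gap. Divider 1 read the same before and after the second seating, to within about 0.3 mm. The camera calibration is only good to about 2 mm.
- **Gauge:** It stands upright on the front strip, off the rack, with the gripper open and well clear.
- **Other objects:** The mug, scourer and teaspoon look unmoved. The arm hid the fork in the last picture, so I could not check it by eye. The gripper was only above that area at the end, about 20 cm up.

No check failed. The two cameras disagreed on the divider midpoints by about 2 to 3 mm, but their edge readings agreed to within 1 mm, so I relied on the edges.

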